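# Open the battery hatch of the hearth blower

## Task

The hearth blower's battery is to be swapped: first push its red stop button right down, so that it stays in, then press once on the yellow ribs of the grey battery hatch until its push-push catch lets go. Take the hand away, let the hatch spring up, and watch it for a good two seconds once it is up, untouched, to be sure that it stays open. Only press with the fingertips, never push the hatch down again once it has sprung open, and do not lift, shift or knock the blower or anything else on the table.

Things in the scene. Friction and masses are not known exactly. Their poses are not given: they have to be found in the camera images.
- blower: cordless hearth blower standing loose on the table on four rubber feet, 4.5 kg: a steel skid 180 mm (x) by 400 mm (y) carries a blue case (x -75 to 75 mm, y -190 to 30 mm, flat top 117 mm above the table) and, at y 48 to 175 mm, an aluminium fan housing and motor up to 168 mm high with an outlet pipe towards +x. Origin: centre of the footprint at table height; z up; its -x side (knob, vents) faces the robot, give or take 0.45 rad
- stop_top (a point): centre of the top of the red mushroom stop button (40 mm across, on a yellow plate on top of the blue case, at x -20, y -20 mm of the blower, its centre 55 mm from the nearest edge of the hatch). Top 152 mm above the table when out; it moves straight down with the button
- stop (a joint): travel of the stop button (m): 0 out (may start up to 1 mm in), 0.006 fully in. It is pushed in against 3 N of friction and stays where it is left
- hatch_press (a point): place to press the battery hatch, on its upper face in the middle of the four yellow ribs, 20 mm from its free edge and 90 mm from its hinge line, at x -40, y -125 mm of the blower. 133 mm above the table when latched. The hatch is a grey plate 110 mm (x) by 100 mm (y) by 7 mm, hinged along its far (+x) edge, its free ribbed edge towards -x. Axes as the blower's when shut: x from the free edge to the hinge, y along the hinge, z out of the upper face; they turn with the hatch
- hatch (a joint): angle of the hatch (rad): 0 latched shut, negative when pressed in (-0.072 is the firm stop, about 6.5 mm down at the ribs), positive when open, 1.4 fully open against its stop. Push-push catch: pressed in past about -0.045 (4 mm at the ribs, a light push of some 2 N; pressing on to the firm stop does no harm) and let go, it is freed, and the hinge spring throws the hatch up to 1.4 in about a second and keeps it there; pushed all the way down again it would latch again
- follower (a joint): sliding roller follower of that catch, inside the case under the ribs (m, along the blower's y): 0 while latched, above 0.0025 while the hatch is pressed far enough to be freed, about -0.006 once the hatch has sprung open; it stays there while the hatch is open or is pushed down again
- pot_a: terracotta cooking pot with its tin lid on, 150 mm across, 161 mm high, 1.3 kg. Origin at the centre of its underside
- pot_b: second pot, the same. Origin at the centre of its underside
- tin_lid: loose round tin pot lid with a knob, 116 mm across, 31 mm high. Origin at the centre of its underside
- tumbler: open steel tumbler, 68 mm across, 95 mm high. Origin at the centre of its underside
- ghee_jar: amber glass jar with a yellow cap, 72 mm across, 100 mm high. Origin at the centre of its underside
- driver: screwdriver with an orange handle lying beside the blower, 180 mm long. Origin under its middle
- spare_pack: spare green battery pack standing beside the blower, 66 x 30 x 75 mm, 0.35 kg. Origin at the centre of its underside

How it is judged:
By the outcome, as a careful person would: the job done as asked, in the order asked, and still so for the second after the job is handed in, with the robot touching nothing.
It also fails if it takes over 51 s, if anything falls off the work surface, if the arm or the gripper's body presses on something with over 40 N, if the wrist force passes 120 N, or if a joint passes its speed limit or range.

## Robot

A 6-joint arm with a two-finger parallel gripper is mounted at the origin on the work surface. World frame = base frame: x ahead of the robot, y to its left, z up, the work surface at z = 0. Lengths are in mm, angles in rad, forces in N, time in s.
With the tool pointing down it reaches from about 275 to 1000 mm from the base axis. Payload 8.4 kg.
Tool frame: the origin (TCP) lies on the centre line of the jaws, within the pads' length; the fingertips stand r.tip_reach ahead of it and the grasp point (between the pads) lies 11 mm behind it (r.tip_reach is the distance from the TCP to the fingertips, in mm); z points along the fingers, y is the line along which they close (so a half turn about z gives the same grasp; the last joint's range is limited). The gripper opens to 85 mm and grips with 20 to 120 N. Pads are 22 mm wide; open, the fingers measure 114 mm over their backs; the gripper's body (76 mm by 85 mm) begins 54 mm behind the grasp point. The pads swing forward as they close: fully open they stand 13 mm farther back than shut.
Start: joints at [-1.313, 0.353, 1.633, -0, 1.155, -0.002], TCP at [160.553, -604.029, 208.781] pointing down, gripper open.
Joint ranges: [-2.63, 2.63], [-0.92, 2.1], [0.06, 2.66], [-1.3, 4.44], [0, 2.69], [-3.02, 3.02]. Speed limits (rad/s): [2.22, 2.22, 2.79, 3.14, 3.14, 3.14].

## Interface

Orientations are given as [roll, pitch, yaw] about the fixed x, y, z axes, in that order (R = Rz(yaw) Ry(pitch) Rx(roll)).
In Python, from rig import r gives the robot as it stands.
- The arm moves only by the tool carry_out, never from a script. Its argument "targets" is a list of rows, each an object with "dp": the shift along the tool's x, y, z in mm, a list of three; "yaw": the turn about the tool's z in degrees. A call has 1 to 12 rows; each row is the pose to reach, as a shift and turn from the pose commanded when the call began, along the tool's axes at that moment; what a row does not reach only later rows make up. A row lasts 1/8 s, in which the tool goes at most 62.5 mm and 10.7 degrees, less where a joint would pass 70% of its speed; a pose out of reach is approached as far as the arm can. A call with a gripper value outside its range is refused whole. "fingers" is the opening, from -1 (shut) to 1 (fully open), so that 0 is half open, set as the call begins (left out, the last holds). The fingers move at their own pace and stop on an object; "grip_force" is the grip in N (left out, the last holds). Time passes only in rows, so rows that repeat a pose let the fingers close. It gives the time, the measured TCP pose, the force, the opening and the grip force at its end, in the units of the state.
- r.sense(): the state, without advancing time (a new reading comes with each control period).
- r.grab_frame(name): name is "scene" or "top"; returns the picture (400x640x3 uint8, red, green, blue); there is no depth.
- r.get_calibration(name): a dict with "fx", "fy", "cx", "cy" (pixels), "rvec" (rotation vector, rad) and "tvec" (3), from world to camera coordinates, as OpenCV has them. Camera axes: x right, y down, z forward; pixel columns grow to the right and rows downward; lengths in mm; the calibration is good to about 2 mm. A picture is of the moment at which its call begins. get_calibration takes no time and is no camera call.
- r.sign_off(): hands the job in; it is judged then, once.
The state is a dict: "clock": time; "qpos": joint angles; "qvel": joint speeds; "joint_efforts": joint torques, N m; "eef_pos": TCP position; "tcp_rot": TCP orientation; "contact_force": force on the tool from outside, world axes, zero at the start; "wrist_torque": the same for the moment, N m; "opening": opening from 0.0 (shut) to 1.0 (fully open); "grasp_force": force on a finger pad.
Only numpy, scipy, OpenCV 4.12 (cv2) and the standard library are available. Lean on these libraries where they do the work, as an engineer would, in place of code of your own. Each camera call takes 0.05 s, during which the arm holds its last target. There are 200 camera calls.

## Working session

There is one attempt and no reset: what is moved stays moved. The work goes in short steps, Python scripts to look and compute and a tool call to move; the robot and the scene stay as the last step left them, time stands still between calls to the robot, and variables do not carry over. Pictures are saved under pics/ and viewed, at most 10 in all, crops included, and the job is handed in when it is done.

Besides the shell and the picture viewer there is one more tool, called after "Request:" as a command line: name --argument value ..., lists and objects as JSON in quotes. carry_out: Moves the arm, as the interface text tells. Its arguments: {"type":"object","properties":{"targets":{"type":"array","items":{"type":"object","properties":{"dp":{"type":"array","items":{"type":"number"}},"yaw":{"type":"number"}}}},"fingers":{"type":"number"},"grip_force":{"type":"number"}},"required":["targets"]}

```bash
mkdir -p pics; ls
python3 - <<'E'
from rig import r
import cv2
s=r.sense();print(s, r.tip_reach)
for n in("scene","top"):
    cv2.imwrite(f"pics/{n}0.png",r.grab_frame(n)[:,:,::-1]);print(n,r.get_calibration(n))
E
```

```text
pics
{'clock': 0.0, 'qpos': array([-1.31343947e+00,  3.53634206e-01,  1.63412508e+00,  8.41494365e-06,
        1.15519857e+00, -2.37076889e-03]), 'qvel': array([ 8.83171395e-04, -4.71100285e-05, -8.24167983e-04, -4.58931273e-04,
       -2.90433586e-04,  1.67214272e-03]), 'joint_efforts': array([ 2.17216598e-04, -6.05267358e+01, -3.42068803e+01,  8.49433923e-05,
        9.08325543e-03, -7.90575712e-06]), 'eef_pos': array([ 160.40390506, -603.54840841,  208.0742812 ]), 'tcp_rot': array([-3.14022747e+00, -1.09305290e-05,  2.59724212e-01]), 'contact_force': array([ 0.50372505, -0.35011219, -0.00729618]), 'wrist_torque': array([0.08314319, 0.00282024, 0.01122898]), 'grasp_force': 0.0, 'opening': 0.9978801584222667} 8.0
scene {'fx': 378.30616802906576, 'fy': 378.30616802906576, 'cx': 313.0685229131865, 'cy': 200.45450996598314, 'rvec': array([ 2.15327313,  0.75610901, -0.36698662]), 'tvec': array([-409.88972735, -143.55332655, 1543.90725678])}
top {'fx': 388.7942758095766, 'fy': 388.7942758095766, 'cx': 318.2376326834846, 'cy': 197.8442671239978, 'rvec': array([ 2.10121963, -2.13750276,  0.21453211]), 'tvec': array([  -5.33365544,  571.64883031, 1176.21138795])}
```

View pics/scene0.png

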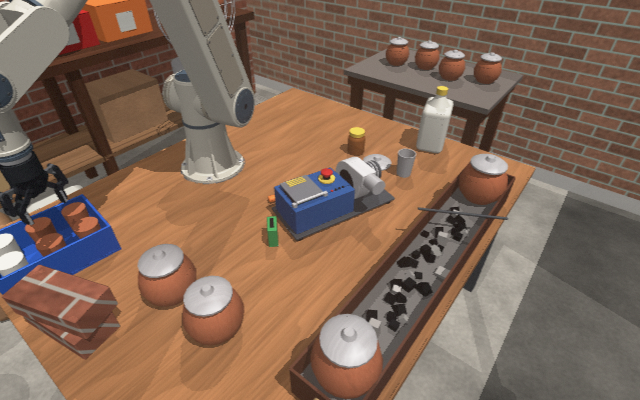

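View pics/top0.png

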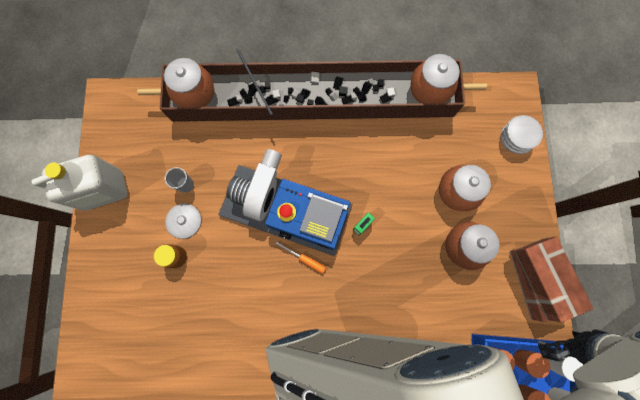

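The top view shows the red button at about (287,212) and the yellow ribs at about (317,230). The scene view shows them at (326,174) and (295,182). Next I'll locate both with colour masks and rays.

```bash
cat > h.py <<'E'
from rig import r
import cv2, numpy as np
def ray(n,uv):
    c=r.get_calibration(n);R=cv2.Rodrigues(c["rvec"])[0];K=np.array([[c["fx"],0,c["cx"]],[0,c["fy"],c["cy"]],[0,0,1]])
    return -R.T@c["tvec"], R.T@np.linalg.solve(K,[*uv,1])
def onz(n,uv,z):
    o,d=ray(n,uv);return (o+d*(z-o[2])/d[2])
def tri(a,b):
    (o,d),(p,e)=ray("scene",a),ray("top",b)
    d/=np.linalg.norm(d);e/=np.linalg.norm(e)
    s,t=np.linalg.lstsq(np.c_[d,-e],p-o,rcond=None)[0]
    A,B=o+s*d,p+t*e;return (A+B)/2,np.linalg.norm(A-B)
def blob(img,box,kind):
    x0,y0,x1,y1=box;h=cv2.cvtColor(img[y0:y1,x0:x1],cv2.COLOR_RGB2HSV)
    H,S,V=cv2.split(h)
    m=(S>150)&(V>110)&(((H<6)|(H>174)) if kind=="red" else (H>22)&(H<36))
    if kind=="yel": m=(S>90)&(V>110)&(H>20)&(H<36)
    ys,xs=np.nonzero(m);return np.array([xs.mean()+x0,ys.mean()+y0]),len(xs),(xs.min()+x0,xs.max()+x0,ys.min()+y0,ys.max()+y0)
E
python3 - <<'E'
from h import *
B={"top":((272,198,300,226),(303,221,332,242)),"scene":((314,162,338,184),(282,174,308,192))}
P={}
for n in B:
    im=r.grab_frame(n)
    for k,b,z in(("red",B[n][0],150),("yel",B[n][1],134)):
        uv,c,e=blob(im,b,k);P[n,k]=uv;print(n,k,uv.round(1),c,e,onz(n,uv,z).round(1))
for k in("red","yel"):print(k,tri(P["scene",k],P["top",k]))
for n in B:
    c=r.grab_frame(n);x,y=(230,150) if n=="top" else(250,140)
    cv2.imwrite(f"pics/{n}c.png",cv2.resize(c[y:y+110,x:x+150,::-1],None,fx=5,fy=5,interpolation=cv2.INTER_CUBIC))
E
```

```text
top red [285.6 210.6] 120 (np.int64(280), np.int64(291), np.int64(205), np.int64(216)) [516.6  81.1 150. ]
top yel [317.4 228.9] 157 (np.int64(307), np.int64(328), np.int64(222), np.int64(236)) [463.5 -10.5 134. ]
scene red [326.1 172. ] 74 (np.int64(321), np.int64(331), np.int64(168), np.int64(176)) [520.4  77.1 150. ]
scene yel [295.5 181.2] 104 (np.int64(286), np.int64(305), np.int64(177), np.int64(186)) [460.5  -7.7 134. ]
red (array([517.2332812 ,  81.33505958, 146.31565139]), np.float64(0.07201669634952354))
yel (array([463.1032923 , -10.50679357, 136.82529684]), np.float64(0.11087345824962112))
```

View pics/topc.png

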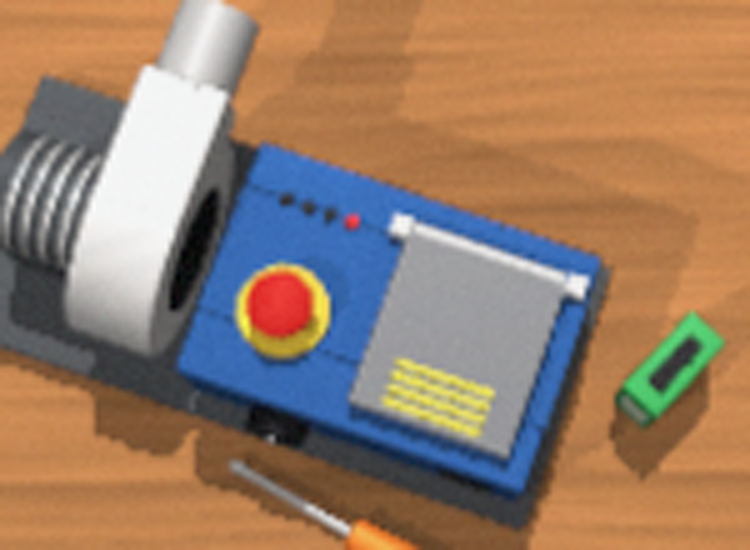

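The crop agrees with the model: button to ribs measures 106.6 mm against 106.9 mm expected, which puts the blower yaw at about -0.34 rad. I'll compute the move to a point above the button, with the closing line along the blower's x.

```bash
cat >> h.py <<'E'
from scipy.spatial.transform import Rotation as Ro
def delta(p):
    s=r.sense();R=Ro.from_euler("xyz",s["tcp_rot"]).as_matrix()
    return (R.T@(np.array(p)-s["eef_pos"])).round(1)
E
python3 - <<'E'
from h import *
s=r.sense()
print(delta((160.5,-604,330)),delta((518,80,330)),delta((518,80,200)),np.degrees(s["tcp_rot"]))
E
```

```text
[-0.000e+00  1.000e-01 -1.214e+02] [ 521.2 -569.2 -121.2] [ 521.2 -569.1    8.8] [-1.79974892e+02 -2.18253963e-04  1.48837615e+01]
```

Request:
carry_out --targets '[{"dp": [0,0,-60],"yaw": 0},{"dp": [0,0,-120],"yaw": 0},{"dp": [260,-285,-121],"yaw": -55.5},{"dp": [521,-569,-121],"yaw": -55.5},{"dp": [521,-569,-121],"yaw": -55.5},{"dp": [521,-569,-121],"yaw": -55.5},{"dp": [521,-569,-121],"yaw": -55.5},{"dp": [521,-569,-121],"yaw": -55.5},{"dp": [521,-569,-121],"yaw": -55.5},{"dp": [521,-569,-121],"yaw": -55.5},{"dp": [521,-569,-121],"yaw": -55.5},{"dp": [521,-569,-121],"yaw": -55.5}]' --fingers -1

```text
clock: 1.8
eef_pos: [450.7, -48.1, 330.0]
tcp_rot: [3.14, -0.0, 1.229]
contact_force: [0.1, -0.6, 0.0]
opening: -0.002
grasp_force: 0.0
```

Run:
```python
from h import *
s=r.sense();print(s["clock"],s["eef_pos"],s["tcp_rot"],s["opening"],r.tip_reach,delta((518,80,210)),delta((518,80,175)),s["contact_force"])
```

```text
1.8 [450.66714491 -48.11763162 329.97291018] [ 3.14048936e+00 -4.65729185e-05  1.22859335e+00] -0.0022567250076929767 8.0 [143.3  20.3 120. ] [143.3  20.3 155. ] [ 0.06065488 -0.62044465  0.01645921]
```

Request:
carry_out --targets '[{"dp": [60,8,0],"yaw": 0},{"dp": [110,15,40],"yaw": 0},{"dp": [143,20,80],"yaw": 0},{"dp": [143,20,130],"yaw": 0},{"dp": [143,20,140],"yaw": 0},{"dp": [143,20,140],"yaw": 0},{"dp": [143,20,140],"yaw": 0}]'

```text
clock: 2.68
eef_pos: [518.2, 77.7, 191.7]
tcp_rot: [3.139, -0.002, 1.228]
contact_force: [0.2, 0.1, 0.6]
opening: 0.004
grasp_force: 0.0
```

Run:
```python
from h import *
s=r.sense();print(s["clock"],s["eef_pos"],s["contact_force"],delta((518,80,144)))
a=r.grab_frame("top")[150:260,230:380,::-1];b=r.grab_frame("scene")[110:220,260:410,::-1]
f=lambda i:cv2.resize(i,None,fx=2.6,fy=2.6,interpolation=cv2.INTER_CUBIC)
cv2.imwrite("pics/above.png",np.hstack([f(a),f(b)]))
```

```text
2.675 [518.19424556  77.65325939 191.74255949] [0.20655018 0.07249087 0.64734159] [ 2.1 -1.1 47.7]
```

View pics/above.png

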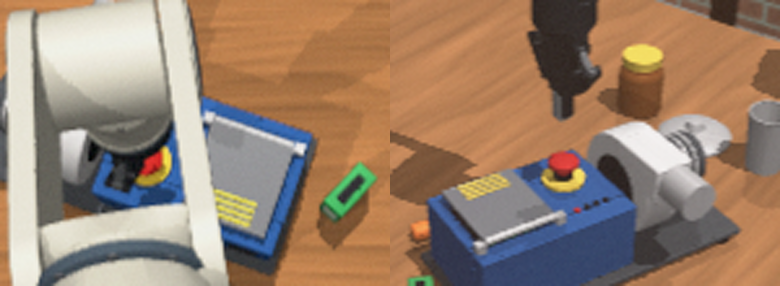

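The fingertips show in the scene half at about (563,115), straight above the red button at (563,155). I'll go down now, slowing near contact.

Request:
carry_out --targets '[{"dp": [1,0,15],"yaw": 0},{"dp": [1,0,26],"yaw": 0},{"dp": [1,0,29],"yaw": 0},{"dp": [1,0,30],"yaw": 0},{"dp": [1,0,31],"yaw": 0},{"dp": [1,0,32],"yaw": 0},{"dp": [1,0,32],"yaw": 0}]'

```text
clock: 3.65
eef_pos: [517.3, 78.8, 157.7]
tcp_rot: [3.141, -0.0, 1.229]
contact_force: [-0.2, 0.1, -0.9]
opening: 0.0
grasp_force: 0.0
```

Request:
carry_out --targets '[{"dp": [0,0,1],"yaw": 0},{"dp": [0,0,2],"yaw": 0}]'

```text
clock: 3.9
eef_pos: [517.2, 78.8, 155.6]
tcp_rot: [3.141, -0.0, 1.228]
contact_force: [0.0, 0.6, 0.8]
opening: 0.001
grasp_force: 0.0
```

Request:
carry_out --targets '[{"dp": [0,0,1],"yaw": 0},{"dp": [0,0,2],"yaw": 0}]'

```text
clock: 4.15
eef_pos: [517.2, 78.8, 153.5]
tcp_rot: [-3.142, -0.0, 1.228]
contact_force: [-0.8, -0.2, 0.2]
opening: 0.001
grasp_force: 0.0
```

Request:
carry_out --targets '[{"dp": [0,0,1],"yaw": 0},{"dp": [0,0,2],"yaw": 0}]'

```text
clock: 4.4
eef_pos: [517.2, 78.8, 151.5]
tcp_rot: [-3.142, 0.0, 1.228]
contact_force: [-0.3, 0.5, -0.3]
opening: -0.001
grasp_force: 0.0
```

Run:
```python
from h import *
print(r.sense()["contact_force"])
a=r.grab_frame("top")[180:235,265:340,::-1];b=r.grab_frame("scene")[140:195,290:365,::-1]
f=lambda i:cv2.resize(i,None,fx=5.2,fy=5.2,interpolation=cv2.INTER_CUBIC)
cv2.imwrite("pics/close.png",np.hstack([f(a),f(b)]))
```

```text
[-0.27001023  0.49584348 -0.30812887]
```

View pics/close.png

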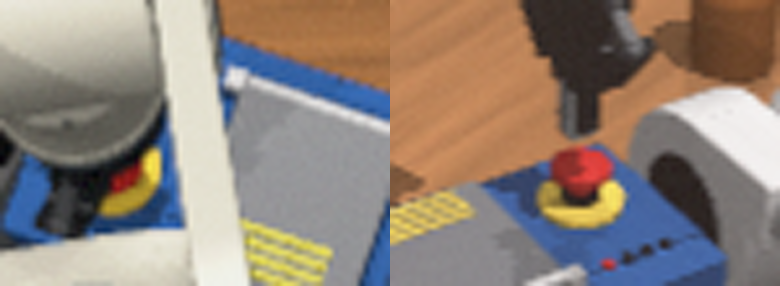

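Run:
```python
from h import *
def proj(n,p):
    c=r.get_calibration(n);K=np.array([[c["fx"],0,c["cx"]],[0,c["fy"],c["cy"]],[0,0,1]])
    return cv2.projectPoints(np.float64(p),c["rvec"],c["tvec"],K,None)[0].reshape(-1,2).round(1)
for n,o in(("top",(265,180)),("scene",(290,140))):
    q=proj(n,[[517.2,78.8,z] for z in(130,143.5,152,163,220)]);print(n,q.tolist(),((q-o)*5.2).round().tolist(), ray(n,(0,0))[0].round())
for z in(143.5,150,155,160):print(z,onz("scene",(326.2,165.5),z).round(1))
```

```text
top [[286.9, 211.5], [286.5, 210.7], [286.3, 210.3], [286.0, 209.6], [284.3, 206.2]] [[114.0, 164.0], [112.0, 160.0], [111.0, 158.0], [109.0, 154.0], [100.0, 136.0]] [ 330.   -8. 1266.]
scene [[325.5, 176.4], [325.6, 173.0], [325.6, 170.9], [325.7, 168.1], [326.0, 153.2]] [[185.0, 189.0], [185.0, 172.0], [185.0, 161.0], [186.0, 146.0], [187.0, 69.0]] [1131. -741.  863.]
143.5 [491.9 115.3 143.5]
150 [497.6 107.5 150. ]
155 [502.1 101.6 155. ]
160 [506.5  95.6 160. ]
```

```bash
cat >> h.py <<'E'
def proj(n,p):
    c=r.get_calibration(n);K=np.array([[c["fx"],0,c["cx"]],[0,c["fy"],c["cy"]],[0,0,1]])
    return cv2.projectPoints(np.float64(p),c["rvec"],c["tvec"],K,None)[0].reshape(-1,2)
def ov(im,n,pts,box,k):
    x,y,w,h=box;o=cv2.resize(im[y:y+h,x:x+w],None,fx=k,fy=k,interpolation=cv2.INTER_CUBIC)
    for q in proj(n,pts):cv2.circle(o,tuple(int(v) for v in (q-(x,y)+.5)*k),3,(255,0,255),-1)
    return o
E
python3 - <<'E'
from h import *
s0=[[160.4,-603.5,z] for z in(200,270,300)]
s1=[[517.2,78.8,z] for z in(143.5,217,280,330)]
A=ov(cv2.imread("pics/scene0.png"),"scene",s0,(0,120,130,95),3)
B=ov(cv2.imread("pics/top0.png"),"top",s0,(510,305,130,95),3)
C=ov(r.grab_frame("scene")[:,:,::-1],"scene",s1,(260,100,130,95),3)
D=ov(r.grab_frame("top")[:,:,::-1],"top",s1,(230,160,130,95),3)
cv2.imwrite("pics/ov.png",np.vstack([np.hstack([A,B]),np.hstack([C,D])]))
E
```

```text
(no output)
```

View pics/ov.png

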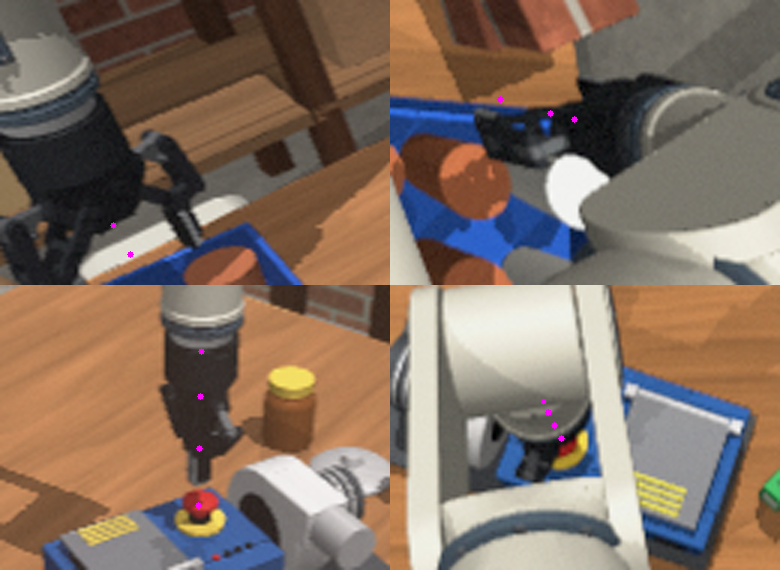

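The overlay shows the lateral alignment is right, but the visible tip in the scene crop at (200,480) sits above the expected tip dot at (198,505). I felt no force either. To settle this, I'll check the cameras against the robot base and the wrist ring at the start pose.

Run:
```python
from h import *
print("base",proj("scene",[[0,0,0.]]),"ring",tri((16.7,151.7),(598,348)))
print("flange scene now",[ (z,proj("scene",[[517.2,78.8,z]]).round().tolist()) for z in(300,340,360)])
s=r.sense();print(s["eef_pos"],s["qpos"],s["clock"])
# fingertip bottom edge: motion-free column profile near the tip in scene
im=cv2.cvtColor(r.grab_frame("scene"),cv2.COLOR_RGB2GRAY);print(im[150:182:1,320:333:2])
```

```text
base [[212.63255994 165.27939913]] ring (array([ 170.14516352, -592.24448971,  417.70742814]), np.float64(11.316344076757957))
flange scene now [(300, [[326.0, 131.0]]), (340, [[327.0, 119.0]]), (360, [[327.0, 113.0]])]
[517.20581127  78.8011349  151.60725721] [ 1.48340279e-01  2.61740935e-01  1.90521815e+00 -1.87479260e-05
  9.74677490e-01  4.90685229e-01] 4.6
[[ 49  43  47  42  43  45  46]
 [118  42  41  44  46  45  44]
 [118  43  40  41  40  40  44]
 [121  43  42  44  43  48  45]
 [119  44  46  42  42  42  41]
 [139  81  41  42  43  45  45]
 [140 112  45  42  45  45  49]
 [139 112  72  45  42  54 111]
 [142 111  86  50  43 101 138]
 [142 110  88  42  43 101 136]
 [137 108  90  40  41  98 133]
 [136 106  91  41  45  98 134]
 [140 107  85  44  45  98 136]
 [142 107  89  44  46  98 137]
 [143 108  98  39  44 107 144]
 [141 123  99  54  78 142 145]
 [142 141 117 108 127 144 140]
 [144 140 137 135 132 121 138]
 [144 140 114 113 102 105 129]
 [141  86  76  90 106 103 114]
 [124  73  73  97 107 108 100]
 [ 92  76  75  94 111 110 106]
 [ 89  73  76  75 111 112 107]
 [ 83  72  79  88 115 113  95]
 [ 75  65  87 105 114  95 122]
 [142  87  71  82  84 114 217]
 [141 116  57  70  68 158 215]
 [141 113  45  57  42 157 214]
 [132 101  38  37  41 148 216]
 [135 121  77  60  93 196 215]
 [190 196 196 196 196 196 205]
 [127 191 195 194 194 194 178]]
```

The base projects exactly, and the ring height is consistent at both poses (TCP + 209 mm). So the closed fingertips simply end about 20 mm higher than expected, near z = 172. I'll keep descending under force control.

Request:
carry_out --targets '[{"dp": [1,0,3],"yaw": 0},{"dp": [1,0,6],"yaw": 0},{"dp": [1,0,9],"yaw": 0},{"dp": [1,0,11],"yaw": 0}]'

```text
clock: 5.15
eef_pos: [517.4, 79.8, 140.3]
tcp_rot: [-3.141, 0.0, 1.228]
contact_force: [0.4, -0.1, 0.7]
opening: 0.002
grasp_force: 0.0
```

Request:
carry_out --targets '[{"dp": [0,0,1],"yaw": 0},{"dp": [0,0,2],"yaw": 0},{"dp": [0,0,3],"yaw": 0}]'

```text
clock: 5.52
eef_pos: [517.6, 79.8, 137.6]
tcp_rot: [3.141, -0.0, 1.228]
contact_force: [-0.5, 0.0, -0.4]
opening: -0.004
grasp_force: 0.0
```

Request:
carry_out --targets '[{"dp": [0,0,1],"yaw": 0},{"dp": [0,0,2],"yaw": 0}]'

```text
clock: 5.78
eef_pos: [517.6, 79.8, 135.6]
tcp_rot: [3.142, -0.0, 1.228]
contact_force: [0.8, 0.9, -0.0]
opening: 0.001
grasp_force: 0.0
```

Request:
carry_out --targets '[{"dp": [0,0,1],"yaw": 0},{"dp": [0,0,2],"yaw": 0}]'

```text
clock: 6.02
eef_pos: [517.5, 79.8, 133.5]
tcp_rot: [-3.142, -0.0, 1.228]
contact_force: [0.7, 0.3, 0.4]
opening: -0.002
grasp_force: 0.0
```

Request:
carry_out --targets '[{"dp": [0,0,1],"yaw": 0},{"dp": [0,0,2],"yaw": 0}]'

```text
clock: 6.28
eef_pos: [517.6, 79.8, 131.5]
tcp_rot: [3.142, -0.0, 1.228]
contact_force: [-0.2, -0.5, -0.2]
opening: -0.001
grasp_force: 0.0
```

Run:
```python
from h import *
s=r.sense();print(s["eef_pos"],s["contact_force"])
a=ov(r.grab_frame("top")[:,:,::-1],"top",[],(265,180,75,55),5.2);b=ov(r.grab_frame("scene")[:,:,::-1],"scene",[],(290,140,75,55),5.2)
cv2.imwrite("pics/close2.png",np.hstack([a,b]))
```

```text
[517.55345692  79.76796205 131.54697604] [-0.23620301 -0.51065014 -0.17471187]Traceback (most recent call last):
  File "<stdin>", line 3, in <module>
  File "h.py", line 28, in ov
    for q in proj(n,pts):cv2.circle(o,tuple(int(v) for v in (q-(x,y)+.5)*k),3,(255,0,255),-1)
             ~~~~^^^^^^^
  File "h.py", line 25, in proj
    return cv2.projectPoints(np.float64(p),c["rvec"],c["tvec"],K,None)[0].reshape(-1,2)
           ~~~~~~~~~~~~~~~~~^^^^^^^^^^^^^^^^^^^^^^^^^^^^^^^^^^^^^^^^^^
cv2.error: OpenCV(4.12.0) /io/opencv/modules/core/src/matrix_expressions.cpp:24: error: (-5:Bad argument) Matrix operand is an empty matrix. in function 'checkOperandsExist'
```

Run:
```python
from h import *
P=[[517.5,79.8,131.5]]
a=ov(r.grab_frame("top")[:,:,::-1],"top",P,(265,180,75,55),5.2);b=ov(r.grab_frame("scene")[:,:,::-1],"scene",P,(290,140,75,55),5.2)
cv2.imwrite("pics/close2.png",np.hstack([a,b]))
```

```text
(no output)
```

View pics/close2.png

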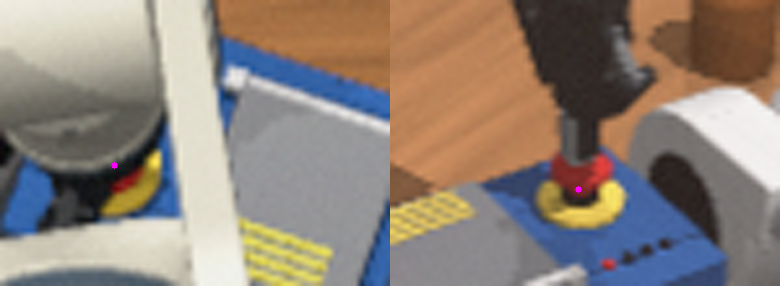

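The tip's lower edge, at about (580,157) in the scene half, now sits on the button's top. Contact is imminent, so I'm continuing in small steps.

Request:
carry_out --targets '[{"dp": [0,0,1],"yaw": 0},{"dp": [0,0,2],"yaw": 0}]'

```text
clock: 6.68
eef_pos: [517.6, 79.7, 129.6]
tcp_rot: [3.142, -0.0, 1.228]
contact_force: [0.5, -0.1, 1.2]
opening: -0.001
grasp_force: 0.0
```

Request:
carry_out --targets '[{"dp": [0,0,1],"yaw": 0},{"dp": [0,0,2],"yaw": 0}]'

```text
clock: 6.92
eef_pos: [517.6, 79.8, 127.7]
tcp_rot: [3.142, -0.0, 1.228]
contact_force: [-0.7, 0.7, 2.6]
opening: 0.001
grasp_force: 1.4
```

Request:
carry_out --targets '[{"dp": [0,0,1],"yaw": 0},{"dp": [0,0,2],"yaw": 0}]'

```text
clock: 7.18
eef_pos: [517.6, 79.8, 125.6]
tcp_rot: [3.142, -0.0, 1.228]
contact_force: [0.4, 0.6, 2.2]
opening: 0.002
grasp_force: 1.4
```

Request:
carry_out --targets '[{"dp": [0,0,0.5],"yaw": 0},{"dp": [0,0,1],"yaw": 0}]'

```text
clock: 7.42
eef_pos: [517.6, 79.8, 124.6]
tcp_rot: [3.142, -0.0, 1.228]
contact_force: [-0.9, -0.5, 2.9]
opening: 0.0
grasp_force: 1.4
```

Request:
carry_out --targets '[{"dp": [0,0,0.5],"yaw": 0},{"dp": [0,0,1],"yaw": 0}]'

```text
clock: 7.68
eef_pos: [517.5, 79.8, 123.6]
tcp_rot: [-3.142, 0.0, 1.228]
contact_force: [-0.1, -0.2, 3.0]
opening: 0.003
grasp_force: 1.4
```

Request:
carry_out --targets '[{"dp": [0,0,0.5],"yaw": 0},{"dp": [0,0,1],"yaw": 0}]'

```text
clock: 7.92
eef_pos: [517.7, 79.8, 123.4]
tcp_rot: [3.141, -0.0, 1.228]
contact_force: [-5.2, -1.8, 17.0]
opening: 0.001
grasp_force: 8.2
```

The button has bottomed: 17 N at TCP z = 123.4, after a steady 3 N through its travel. Since its top is then at 146, the tip is at TCP z + 22.6. The ribs should therefore be met at a TCP z of about 110.5, with the firm stop near 104. I'll lift off and go above the ribs.

Request:
carry_out --targets '[{"dp": [0,0,-10],"yaw": 0},{"dp": [0,0,-40],"yaw": 0},{"dp": [0,0,-60],"yaw": 0},{"dp": [0,0,-60],"yaw": 0}]'

```text
clock: 8.43
eef_pos: [518.7, 80.0, 184.0]
tcp_rot: [3.139, -0.002, 1.228]
contact_force: [-0.1, 0.1, 1.0]
opening: -0.001
grasp_force: 0.0
```

Run:
```python
from h import *
P={}
im=r.grab_frame("scene");uv,c,e=blob(im,(282,174,308,192),"yel");print(uv,c,onz("scene",uv,134))
uv,c,e=blob(im,(314,160,338,186),"red");print(uv,c)
s=r.sense();print(s["clock"],s["eef_pos"],s["contact_force"],delta((462,-9.5,150)))
```

```text
[295.41121495 181.1682243 ] 107 [459.99536899  -7.64781716 134.        ]
[326.24324324 173.41891892] 74
8.475 [517.83775639  79.82991551 182.83805505] [-0.78944886 -0.67699171 -0.62082668] [-102.9  -22.6   32.8]
```

The blower hasn't moved, and the button's image dropped 1.4 px, which is about 5.5 mm. Moving above the ribs.

Request:
carry_out --targets '[{"dp": [-40,-9,0],"yaw": 0},{"dp": [-80,-18,0],"yaw": 0},{"dp": [-103,-22.5,20],"yaw": 0},{"dp": [-103,-22.5,50],"yaw": 0},{"dp": [-103,-22.5,62],"yaw": 0},{"dp": [-103,-22.5,62],"yaw": 0}]'

```text
clock: 9.22
eef_pos: [461.0, -9.5, 119.6]
tcp_rot: [-3.139, 0.001, 1.229]
contact_force: [-0.6, 0.6, 0.9]
opening: 0.002
grasp_force: 0.0
```

Run:
```python
from h import *
s=r.sense();p=s["eef_pos"];print(s["clock"],p,s["contact_force"],delta((462,-9.5,112)))
P=[[462,-9.5,134]]
a=ov(r.grab_frame("top")[:,:,::-1],"top",P,(265,180,75,55),5.2);b=ov(r.grab_frame("scene")[:,:,::-1],"scene",P,(260,140,75,55),5.2)
cv2.imwrite("pics/hatch.png",np.hstack([a,b]))
```

```text
9.225 [460.97245412  -9.50159278 119.58892628] [-0.59018503  0.63721855  0.88283031] [0.4 1.  7.6]
```

View pics/hatch.png

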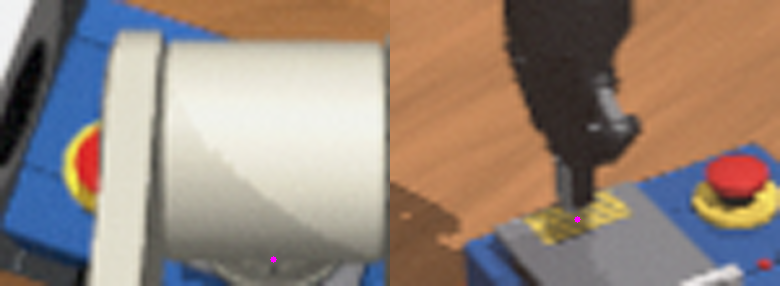

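The fingertips, bottom at about (575,205) in the scene half, hang just over the ribs at (578,218). Pressing in one continuous downward stroke.

Request:
carry_out --targets '[{"dp": [0,0.5,4],"yaw": 0},{"dp": [0,0.5,8],"yaw": 0},{"dp": [0,0.5,9],"yaw": 0},{"dp": [0,0.5,10],"yaw": 0}]'

```text
clock: 9.82
eef_pos: [462.2, -9.8, 110.6]
tcp_rot: [-3.142, -0.0, 1.228]
contact_force: [0.0, 1.0, 0.5]
opening: -0.001
grasp_force: 0.8
```

Request:
carry_out --targets '[{"dp": [0,0,1],"yaw": 0},{"dp": [0,0,2],"yaw": 0}]'

```text
clock: 10.07
eef_pos: [462.1, -9.8, 108.6]
tcp_rot: [-3.141, -0.0, 1.228]
contact_force: [-0.9, 0.1, 1.4]
opening: -0.0
grasp_force: 1.0
```

Request:
carry_out --targets '[{"dp": [0,0,1],"yaw": 0},{"dp": [0,0,2],"yaw": 0}]'

```text
clock: 10.32
eef_pos: [462.1, -9.8, 106.6]
tcp_rot: [-3.141, 0.0, 1.228]
contact_force: [-1.2, 1.2, 2.1]
opening: 0.001
grasp_force: 1.4
```

Request:
carry_out --targets '[{"dp": [0,0,0.5],"yaw": 0},{"dp": [0,0,1],"yaw": 0}]'

```text
clock: 10.58
eef_pos: [462.2, -9.9, 105.5]
tcp_rot: [-3.141, 0.0, 1.228]
contact_force: [-1.8, 0.4, 2.1]
opening: 0.0
grasp_force: 1.2
```

Request:
carry_out --targets '[{"dp": [0,0,0.5],"yaw": 0},{"dp": [0,0,1],"yaw": 0}]'

```text
clock: 10.82
eef_pos: [462.2, -9.9, 104.6]
tcp_rot: [-3.141, 0.0, 1.228]
contact_force: [-1.8, 0.1, 2.5]
opening: -0.002
grasp_force: 1.3
```

Request:
carry_out --targets '[{"dp": [0,0,0.5],"yaw": 0},{"dp": [0,0,1],"yaw": 0}]'

```text
clock: 11.08
eef_pos: [462.2, -9.9, 103.8]
tcp_rot: [-3.142, 0.0, 1.228]
contact_force: [-3.1, 0.1, 8.0]
opening: -0.001
grasp_force: 3.9
```

I've reached the firm stop: 8 N at a TCP z of 103.8, with a steady ~2 N before it. Retreating quickly, upwards and then towards the robot.

Request:
carry_out --targets '[{"dp": [0,-5,-60],"yaw": 0},{"dp": [0,-30,-115],"yaw": 0},{"dp": [0,-60,-165],"yaw": 0},{"dp": [0,-90,-215],"yaw": 0},{"dp": [0,-110,-250],"yaw": 0},{"dp": [0,-110,-250],"yaw": 0},{"dp": [0,-110,-250],"yaw": 0},{"dp": [0,-110,-250],"yaw": 0},{"dp": [0,-110,-250],"yaw": 0},{"dp": [0,-110,-250],"yaw": 0}]'

```text
clock: 12.32
eef_pos: [358.6, 27.0, 353.1]
tcp_rot: [-3.14, 0.001, 1.228]
contact_force: [-0.1, 0.0, 0.2]
opening: 0.001
grasp_force: 0.0
```

Run:
```python
from h import *
s=r.sense();print(s["clock"],s["eef_pos"],s["contact_force"])
b=r.grab_frame("scene")[90:250,230:430,::-1]
cv2.imwrite("pics/open.png",cv2.resize(b,None,fx=3,fy=3,interpolation=cv2.INTER_CUBIC))
```

```text
12.325 [358.63029082  26.95291301 353.05680044] [-0.07259487  0.03498854  0.22346715]
```

View pics/open.png

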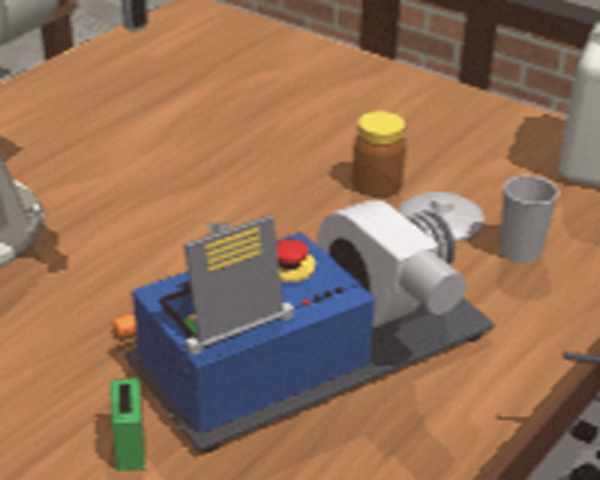

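The hatch stands open, with its plate at about (235,280), and the button is in. I'll hold still for 3 s and compare pictures.

Run:
```python
from h import *
np.save("a.npy",r.grab_frame("scene"))
```

Request:
carry_out --targets '[{"dp": [0,0,0]},{"dp": [0,0,0]},{"dp": [0,0,0]},{"dp": [0,0,0]},{"dp": [0,0,0]},{"dp": [0,0,0]},{"dp": [0,0,0]},{"dp": [0,0,0]},{"dp": [0,0,0]},{"dp": [0,0,0]},{"dp": [0,0,0]},{"dp": [0,0,0]}]'

```text
schema error: expected keys dp, yaw
```

Request:
carry_out --targets '[{"dp": [0,0,0]},{"dp": [0,0,0]},{"dp": [0,0,0]},{"dp": [0,0,0]},{"dp": [0,0,0]},{"dp": [0,0,0]},{"dp": [0,0,0]},{"dp": [0,0,0]},{"dp": [0,0,0]},{"dp": [0,0,0]},{"dp": [0,0,0]},{"dp": [0,0,0]}]'

```text
schema error: expected keys dp, yaw
```

Run:
```python
from h import *
d=cv2.absdiff(np.load("a.npy"),r.grab_frame("scene"))[130:250,250:430];s=r.sense()
print(s["clock"],s["contact_force"],d.max(),d.mean(),(d.max(2)>40).sum())
```

```text
12.475 [-0.81285313  1.31561238 -0.9946135 ] 11 1.4233796296296297 0
```

Request:
carry_out --targets '[{"dp": [0,0,0],"yaw": 0},{"dp": [0,0,0],"yaw": 0},{"dp": [0,0,0],"yaw": 0},{"dp": [0,0,0],"yaw": 0},{"dp": [0,0,0],"yaw": 0},{"dp": [0,0,0],"yaw": 0},{"dp": [0,0,0],"yaw": 0},{"dp": [0,0,0],"yaw": 0},{"dp": [0,0,0],"yaw": 0},{"dp": [0,0,0],"yaw": 0},{"dp": [0,0,0],"yaw": 0},{"dp": [0,0,0],"yaw": 0}]'

```text
clock: 13.98
eef_pos: [358.6, 27.0, 353.6]
tcp_rot: [3.142, 0.0, 1.228]
contact_force: [0.3, -0.5, -0.3]
opening: -0.002
grasp_force: 0.0
```

Request:
carry_out --targets '[{"dp": [0,0,0],"yaw": 0},{"dp": [0,0,0],"yaw": 0},{"dp": [0,0,0],"yaw": 0},{"dp": [0,0,0],"yaw": 0},{"dp": [0,0,0],"yaw": 0},{"dp": [0,0,0],"yaw": 0},{"dp": [0,0,0],"yaw": 0},{"dp": [0,0,0],"yaw": 0},{"dp": [0,0,0],"yaw": 0},{"dp": [0,0,0],"yaw": 0},{"dp": [0,0,0],"yaw": 0},{"dp": [0,0,0],"yaw": 0}]'

```text
clock: 15.48
eef_pos: [358.6, 27.0, 353.6]
tcp_rot: [3.142, -0.0, 1.228]
contact_force: [-1.0, -0.2, 0.3]
opening: -0.003
grasp_force: 0.0
```

Run:
```python
from h import *
d=cv2.absdiff(np.load("a.npy"),r.grab_frame("scene"))[130:250,250:430];s=r.sense()
print(s["clock"],s["contact_force"],d.max(),d.mean(),(d.max(2)>40).sum())
if d.max()<40 and s["clock"]>15: print(r.sign_off())
```

```text
15.525 [-0.25028541  0.66707755 -0.08286457] 9 1.4107561728395062 0
the job is handed in; nothing more can be done
None
```

The stop button is fully in, and one press freed the hatch, which sprang up and stayed open, untouched, through 3 s of watching; I saw no shift of the blower, and the job was handed in at 15.5 s.

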